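# Tidy the laundry counter

### The arm

A 6-joint arm with a two-finger parallel gripper is mounted at the origin on the work surface. World frame = base frame: x ahead of the robot, y to its left, z up, the work surface at z = 0. Lengths are in mm, angles in degrees, forces in N, time in s.
With the tool pointing down it reaches from about 300 to 850 mm from the base axis. Payload 4.2 kg.
Tool frame: the origin (TCP) lies midway between the tips of the shut fingers; the grasp point (between the pads) lies pinch_z behind it (pinch_z is the distance from the TCP to the grasp point, in mm); z points along the fingers, y is the line along which they close (so a half turn about z gives the same grasp; the last joint's range is limited). The gripper opens to 91 mm and grips with 3 to 60 N. Pads are 32 mm wide; open, the fingers measure 118 mm over their backs; the gripper's body (76 mm by 178 mm) begins 60 mm behind the grasp point.
Start: joints at [73.052, 18.312, 89.639, -0, 72.044, -1.146], TCP at [156.584, 553.285, 213.976] pointing down, gripper open.
Joint ranges: [-177.97, 177.97], [-48.28, 115.42], [12.27, 149.76], [-77.06, 257.06], [2.81, 150.46], [-146.56, 146.56]. Speed limits (degrees/s): [147.25, 147.25, 180, 180, 180, 180].

### API

Orientations are given as [roll, pitch, yaw] about the fixed x, y, z axes, in that order (R = Rz(yaw) Ry(pitch) Rx(roll)).
In Python, from workcell import state, grab_frame, job_done, masks_of, landmark_of, pinch_z gives the robot as it stands. The module is installed in compiled form; this text tells all that it offers.
- The arm moves only by the tool move_arm, never from a script. Its argument "plan" is a list of rows, each an object of numbers: "x", "y", "z": the shift along the tool's x, y, z in mm; "rx", "ry", "rz": the turn, a rotation vector about the tool's x, y, z in rad. A call has 1 to 10 rows; each row shifts and turns the commanded pose from where the row before left it, along the tool's axes as they then stand; what a row does not reach is not made up. A row lasts 1/10 s, in which the tool goes at most 50 mm and 8.59 degrees, less where a joint would pass 70% of its speed; a pose out of reach is approached as far as the arm can. A call is refused whole if a number of a shift passes 50 or a number of a turn 0.15, either way. A call with a gripper value outside its range is refused whole. "grip" is the opening, from 0 (shut) to 1 (fully open), set as the call begins (left out, the last holds). The fingers move at their own pace and stop on an object; "squeeze" is the grip in N (left out, the last holds). Time passes only in rows, so rows that do not move let the fingers close. It gives the time, the measured TCP pose, the force, the opening and the grip force at its end, in the units of the state.
- state(): the state, without advancing time (a new reading comes with each control period).
- grab_frame(name): name is "scene" or "top" or "wrist"; returns a dict with "img" (384x512x3 uint8, red, green, blue), "z_map" (384x512 float32, mm along the optical axis (not along the pixel's ray), 0 where there is no reading), "fx", "fy", "cx", "cy" (pixels), "dist" ([k1, k2, p1, p2, k3] as OpenCV has them; the pictures are not rectified), "rvec" (rotation vector, rad) and "tvec" (3), from world to camera coordinates, as OpenCV has them. Camera axes: x right, y down, z forward; pixel columns grow to the right and rows downward; lengths in mm; the calibration is good to about 2 mm. A picture is of the moment at which its call begins.
- job_done(): hands the job in; it is judged then, once.
Trained networks look in the newest picture that a camera, given by its name, has taken for a name from the list of things; names that differ only in an ending like _2 or _b are one class to them, and where a whole thing is asked for, a point or a joint stands for the part that bears it (a point fixed in the world has none). Each returns a list of dicts, best first, with "p" (0 to 1); they miss things now and then, are a little off and sometimes report something else, mostly with a low value. They report only what shows in the picture. A call takes as long as a camera call.
- masks_of(camera, label): "pixels" (384x512 bool, what is visible of it) and "box" ([centre column, centre row, width, height] in pixels, round what is visible of it).
- landmark_of(camera, label): "point" ([column, row] in pixels: a listed point, or the origin of a listed thing).
The state is a dict: "time_s": time; "qpos": joint angles; "qvel": joint speeds; "effort": joint torques, N m; "ee_pos": TCP position; "ee_rot": TCP orientation; "force": force on the tool from outside, world axes, zero at the start; "torque": the same for the moment, N m; "gripper_width": finger opening in mm; "gripper_force": force on a finger pad.
Only numpy, scipy, OpenCV 4.12 (cv2) and the standard library are available. Lean on these libraries where they do the work, as an engineer would, in place of code of your own. Each camera call takes 0.05 s, during which the arm holds its last target. There are 200 camera calls.

### The job

Sort the things left on the laundry counter: lay both clothes pegs flat on the floor of the rectangular tray, stand both dosing cups upright side by side in the round steel dish, and set the scrubbing brush, bristles down, in the middle of the slatted wooden rack, lengthwise along its slats. Leave the soap carton and the button tin undisturbed where they are.

Things in the scene. Friction and masses are not known exactly. Their poses are not given: they have to be found in the camera images.
- peg_a: One wooden spring clothes peg lying on its side: 74 long (its x), 19 wide over its middle (its y), 12 high. Origin at the centre of its underside, z up. Grip it across its middle; 15 g
- peg_b: The other, identical, wooden spring clothes peg lying on its side: 74 long (its x), 19 wide over its middle (its y), 12 high. Origin at the centre of its underside, z up. Grip it across its middle; 15 g
- cup_a: One white plastic dosing cup, open at the top, standing upright: 54 outside diameter at the rim, 51 at the foot, 45 high, wall 2.5. Origin at the centre of its underside, z up. 30 g
- cup_b: The other, identical, white plastic dosing cup, open at the top, standing upright: 54 outside diameter at the rim, 51 at the foot, 45 high, wall 2.5. Origin at the centre of its underside, z up. 30 g
- brush: Scrubbing brush lying bristles down: wooden back 95 long (its x), 38 wide (its y), 16 thick, from 18 to 34 above its underside; below it a pale bristle block 84 x 30 x 18, stiff. Origin at the centre of the underside of the bristles, z up. 90 g. The five loose things above lie shuffled in the row nearest the robot
- peg_tray: Fixed grey rectangular open tray for the pegs: 150 (its x) x 110 (its y) x 30 high outside, walls and floor 5 thick, so the floor is 140 x 100 inside and 5 above its origin. Origin at the centre of its underside, on the counter; z up
- cup_dish: Fixed round steel dish with a low rim, for the cups: 170 outside diameter, 16 high, wall 4 (inside 162), floor 5 above its origin. Origin at the centre of its underside, on the counter; z up. Big enough for two cups, one each side of the centre
- rack: Fixed slatted wooden rack for the brush, without rim: 150 (its x, along the slats) x 90 (its y), flat top 12 above its origin. Origin at the centre of its underside, on the counter; z up
- soap_box: Bystander: loose soap carton 62 (its x) x 40 x 26 high, white with a blue band, between two of the tray, dish and rack. Origin at the centre of its underside. Not to be moved
- tin: Bystander: loose round aluminium button tin, 56 diameter, 36 high, between two of the tray, dish and rack. Origin at the centre of its underside. Not to be moved. Everything else on the counter stands at its back edge or sides, more than 70 from all that is listed, up to 240 high

How it is judged:
By the outcome, as a careful person would: the job done as asked, in the order asked, and still so for the second after the job is handed in, with the robot touching nothing.
It also fails if it takes over 106 s, if anything falls off the work surface, if the arm or the gripper's body presses on something with over 40 N, if the wrist force passes 120 N, or if a joint passes its speed limit or range.

## Working session

There is one attempt and no reset: what is moved stays moved. The work goes in short steps, Python scripts to look and compute and a tool call to move; the robot and the scene stay as the last step left them, time stands still between calls to the robot, and variables do not carry over. Pictures are saved under pics/ and viewed, at most 14 in all, crops included, and the job is handed in when it is done.

Besides the shell and the picture viewer there is one more tool, called by a JSON object that holds its "name" and its "arguments". move_arm: Moves the arm, as the interface text tells. Its arguments: {"type":"object","properties":{"plan":{"type":"array","items":{"type":"object","properties":{"x":{"type":"number"},"y":{"type":"number"},"z":{"type":"number"},"rx":{"type":"number"},"ry":{"type":"number"},"rz":{"type":"number"}}}},"grip":{"type":"number"},"squeeze":{"type":"number"}},"required":["plan"]}

```bash
mkdir -p pics; python3 - <<'E'
from workcell import *
import cv2
s=state();print({k:s[k] for k in('time_s','ee_pos','ee_rot','gripper_width','force')});print(pinch_z() if callable(pinch_z) else pinch_z)
for n in('scene','top'):
    f=grab_frame(n);cv2.imwrite(f'pics/{n}0.png',f['img'][:,:,::-1]);print(n,f['fx'],f['dist'],f['rvec'],f['tvec'])
E
```

```text
{'time_s': 0.0, 'ee_pos': array([156.44500742, 552.78301655, 213.15070458]), 'ee_rot': array([-1.79901542e+02, -1.99102323e-03,  1.64196011e+02]), 'gripper_width': 91.09315283939053, 'force': array([0.24678875, 0.52329263, 0.80903476])}
18.8
scene 361.6272345905794 [0.03077456 0.         0.         0.         0.        ] [ 2.21889695  0.85996614 -0.33722338] [-395.60014807 -208.76090725 1037.43954493]
top 426.35411203476013 [0.00636979 0.         0.         0.         0.        ] [ 2.15980231 -2.10944408  0.15696737] [-20.08096487 501.83962331 814.27299459]
```

View pics/top0.png

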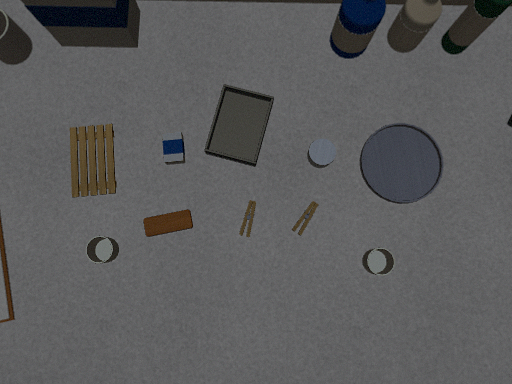

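View pics/scene0.png

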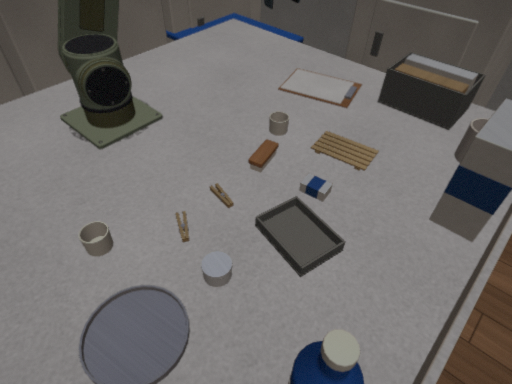

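The top view shows everything: rack (93,160), soap (174,148), tray (240,125), tin (321,152), dish (401,163), brush (168,222), pegs (248,218) and (306,218), cups (103,250) and (378,261).

```bash
cat > h.py <<'E'
from workcell import *
import cv2, numpy as np
def cloud(f):
    K=np.array([[f['fx'],0,f['cx']],[0,f['fy'],f['cy']],[0,0,1.]]);h,w=f['z_map'].shape
    u,v=np.meshgrid(np.arange(w),np.arange(h))
    p=cv2.undistortPoints(np.stack([u,v],-1).reshape(-1,1,2).astype(float),K,np.array(f['dist'])).reshape(h,w,2)
    z=f['z_map'][...,None].astype(float);P=np.concatenate([p*z,z],-1)
    R=cv2.Rodrigues(np.array(f['rvec'],float))[0]
    W=(P-np.array(f['tvec']).ravel())@R
    W[f['z_map']<=0]=np.nan
    return W
def rect(pts):
    (c,(a,b),t)=cv2.minAreaRect(pts[:,:2].astype(np.float32))
    if a<b:a,b,t=b,a,t+90
    return np.round([c[0],c[1],a,b,(t+90)%180-90],1)
E
cat > m.py <<'E'
from h import *
f=grab_frame('top');W=cloud(f)
for l,lo,hi in(('peg_a',5,25),('cup_a',36,60),('brush',26,45),('peg_tray',22,40),('cup_dish',9,30),('rack',6,25),('soap_box',18,40),('tin',28,50)):
    for m in masks_of('top',l)[:3]:
        q=W[m['pixels']];q=q[~np.isnan(q[:,0])];k=q[(q[:,2]>lo)&(q[:,2]<hi)]
        if len(k)>4: print(l,round(m['p'],2),np.round(m['box']),len(k),'rect',rect(k),'z med',np.round(np.median(k[:,2]),1),'mean',np.round(k.mean(0)[:2],1))
b=W[300:350,100:400].reshape(-1,3);print('table z',np.nanmedian(b,0))
E
python3 m.py
```

```text
peg_a 0.69 [246. 219.  15.  35.] 256 rect [451.9  -8.5  73.1  20.8 -13.3] z med 12.1 mean [451.9  -8.2]
peg_a 0.62 [305. 217.  24.  31.] 253 rect [ 455.8 -126.9   73.3   19.7  -33.3] z med 12.0 mean [ 456.9 -126.9]
cup_a 0.85 [102. 249.  33.  32.] 184 rect [380.9 280.9  52.9  50.5 -87.9] z med 43.6 mean [381.3 281.7]
cup_a 0.58 [378. 261.  34.  27.] 163 rect [ 370.7 -265.9   52.5   51.7   28.5] z med 44.1 mean [ 370.3 -267.2]
brush 0.88 [168. 226.  47.  27.] 894 rect [436.5 152.9  95.2  38.1 -77. ] z med 34.0 mean [436.2 151.8]
peg_tray 0.9 [240. 127.  63.  84.] 669 rect [647.1  15.6 150.8 110.1 -13.8] z med 29.5 mean [646.4  15.1]
peg_tray 0.54 [100. 249.  30.  25.] 158 rect [381.2 280.3  51.3  49.2  84. ] z med 31.0 mean [380.8 284.4]
cup_dish 0.59 [401. 163.  82.  81.] 671 rect [ 574.9 -323.3  169.4  167.4  -43.8] z med 15.1 mean [ 576.5 -327.5]
rack 0.62 [ 94. 160.  47.  69.] 2557 rect [566.1 322.6 149.8  91.4   7.2] z med 12.1 mean [564.6 321.8]
soap_box 0.65 [174. 149.  19.  33.] 565 rect [594.  152.   61.7  40.2   7.9] z med 26.2 mean [592.9 151.2]
tin 0.73 [320. 154.  26.  32.] 583 rect [ 588.9 -155.1   55.5   53.2  -38.8] z med 36.0 mean [ 587.9 -155. ]
table z [ 2.39586617e+02 -1.61072803e+01  2.01075015e-01]
```

```bash
cat > go.py <<'E'
import sys,numpy as np
from workcell import state
from scipy.spatial.transform import Rotation as Ro
x,y,z,yaw=map(float,sys.argv[1:5]);s=state()
R=Ro.from_euler('xyz',s['ee_rot'],degrees=True)
T=Ro.from_euler('xyz',[180,0,yaw],degrees=True)
rv=(R.inv()*T).as_rotvec();d=np.array([x,y,z])-s['ee_pos']
print('t',round(s['time_s'],2),'pos',np.round(s['ee_pos'],1),'rot',np.round(s['ee_rot'],2),'w',round(s['gripper_width'],1),'gf',round(s['gripper_force'],1),'F',np.round(s['force'],1),'q',np.round(s['qpos'],0))
print('turn',np.round(rv,3),'shift after turn',np.round(T.inv().apply(d),1),'now',np.round(R.inv().apply(d),1))
E
python3 go.py 451.9 -8.5 100 166.7
```

```text
t 0.55 pos [156.6 553.2 214. ] rot [180.    0.  164.2] w 91.3 gf 0.0 F [ 0.3 -1.1  0.5] q [73. 18. 90. -0. 72. -1.]
turn [ 0.     0.    -0.044] shift after turn [-416.6 -478.7  114. ] now [-437.1 -460.1  114. ]
```

{"name": "move_arm", "arguments": {"plan": [{"rz": -0.044}, {"x": -27.8, "y": -31.9}, {"x": -27.8, "y": -31.9}, {"x": -27.8, "y": -31.9}, {"x": -27.8, "y": -31.9}, {"x": -27.8, "y": -31.9}, {"x": -27.8, "y": -31.9}, {"x": -27.8, "y": -31.9, "z": 5}, {"x": -27.8, "y": -31.9, "z": 10}]}}

```text
schema error: expected keys x, y, z, rx, ry, rz
```

{"name": "move_arm", "arguments": {"plan": [{"x": -27.8, "y": -31.9, "z": 12}, {"x": -27.8, "y": -31.9, "z": 12}, {"x": -27.8, "y": -31.9, "z": 15}, {"x": -27.8, "y": -31.9, "z": 15}, {"x": -27.8, "y": -31.9, "z": 15}, {"x": -27.8, "y": -31.9, "z": 15}, {"x": -27.8, "y": -31.9, "z": 15}, {}, {}]}}

```text
schema error: expected keys x, y, z, rx, ry, rz
```

```bash
python3 go.py 451.9 -8.5 3 166.7; python3 - <<'E'
from h import *
f=grab_frame('wrist');cv2.imwrite('pics/w1.png',f['img'][:,:,::-1]);W=cloud(f)
for m in masks_of('wrist','peg_a')[:2]:
    q=W[m['pixels']];q=q[~np.isnan(q[:,0])];k=q[(q[:,2]>5)&(q[:,2]<25)]
    if len(k)>4: print(m['p'],rect(k),len(k),np.median(k[:,2]))
E
```

```text
t 0.55 pos [156.6 553.2 214. ] rot [180.    0.  164.2] w 91.3 gf 0.0 F [ 0.3 -1.1  0.5] q [73. 18. 90. -0. 72. -1.]
turn [ 0.     0.    -0.044] shift after turn [-416.6 -478.7  211. ] now [-437.1 -460.1  211. ]
```

{"name": "move_arm", "arguments": {"plan": [{"x": 0, "y": 0, "z": 0, "rx": 0, "ry": 0, "rz": -0.044}, {"x": -27.8, "y": -31.9, "z": 0, "rx": 0, "ry": 0, "rz": 0}, {"x": -27.8, "y": -31.9, "z": 0, "rx": 0, "ry": 0, "rz": 0}, {"x": -27.8, "y": -31.9, "z": 0, "rx": 0, "ry": 0, "rz": 0}, {"x": -27.8, "y": -31.9, "z": 0, "rx": 0, "ry": 0, "rz": 0}, {"x": -27.8, "y": -31.9, "z": 0, "rx": 0, "ry": 0, "rz": 0}, {"x": -27.8, "y": -31.9, "z": 0, "rx": 0, "ry": 0, "rz": 0}, {"x": -27.8, "y": -31.9, "z": 12, "rx": 0, "ry": 0, "rz": 0}, {"x": -27.8, "y": -31.9, "z": 12, "rx": 0, "ry": 0, "rz": 0}]}}

```text
time_s: 1.55
ee_pos: [315.2, 252.5, 190.2]
ee_rot: [179.9, 0.1, 166.7]
force: [1.3, 1.1, 0.5]
gripper_width: 91.2
gripper_force: 0.0
```

{"name": "move_arm", "arguments": {"plan": [{"x": -27.8, "y": -31.9, "z": 12, "rx": 0, "ry": 0, "rz": 0}, {"x": -27.8, "y": -31.9, "z": 12, "rx": 0, "ry": 0, "rz": 0}, {"x": -27.8, "y": -31.9, "z": 12, "rx": 0, "ry": 0, "rz": 0}, {"x": -27.8, "y": -31.9, "z": 12, "rx": 0, "ry": 0, "rz": 0}, {"x": -27.8, "y": -31.9, "z": 14, "rx": 0, "ry": 0, "rz": 0}, {"x": -27.8, "y": -31.9, "z": 14, "rx": 0, "ry": 0, "rz": 0}, {"x": -27.8, "y": -31.9, "z": 14, "rx": 0, "ry": 0, "rz": 0}, {"x": 0, "y": 0, "z": 0, "rx": 0, "ry": 0, "rz": 0}, {"x": 0, "y": 0, "z": 0, "rx": 0, "ry": 0, "rz": 0}]}}

```text
time_s: 2.45
ee_pos: [452.4, -8.7, 99.6]
ee_rot: [180.0, -0.1, 166.6]
force: [0.8, 0.4, -0.1]
gripper_width: 90.8
gripper_force: 0.0
```

```bash
python3 go.py 451.9 -8.5 3 166.7; python3 - <<'E'
from h import *
f=grab_frame('wrist');cv2.imwrite('pics/w1.png',f['img'][:,:,::-1]);W=cloud(f)
for m in masks_of('wrist','peg_a')[:2]:
    q=W[m['pixels']];q=q[~np.isnan(q[:,0])];k=q[(q[:,2]>5)&(q[:,2]<25)]
    if len(k)>4: print(m['p'],rect(k),len(k),np.median(k[:,2]))
E
```

```text
t 2.45 pos [452.4  -8.7  99.6] rot [ 1.7999e+02 -7.0000e-02  1.6658e+02] w 90.8 gf 0.0 F [ 0.8  0.4 -0.1] q [ -3.  14. 115.   0.  52. -79.]
turn [ 0.    -0.001 -0.002] shift after turn [ 0.5  0.1 96.6] now [ 0.4  0.1 96.6]
0.91 [ 443.2 -118.4   45.5   21.7  -30. ] 696 12.011819539729572
0.86 [450.   -8.9  73.2  19.9 -13.9] 1292 12.156036126511307
```

{"name": "move_arm", "arguments": {"plan": [{"x": 1, "y": 0, "z": 35, "rx": 0, "ry": 0, "rz": 0}, {"x": 0, "y": 0, "z": 35, "rx": 0, "ry": 0, "rz": 0}, {"x": 0, "y": 0, "z": 17, "rx": 0, "ry": 0, "rz": 0}, {"x": 0, "y": 0, "z": 10, "rx": 0, "ry": 0, "rz": 0}, {"x": 0, "y": 0, "z": 0, "rx": 0, "ry": 0, "rz": 0}]}}

```text
time_s: 3.05
ee_pos: [450.9, -7.0, 2.6]
ee_rot: [-180.0, -0.1, 166.8]
force: [0.2, -0.0, -0.3]
gripper_width: 91.4
gripper_force: 0.0
```

{"name": "move_arm", "arguments": {"plan": [{"x": 0, "y": 0, "z": 0, "rx": 0, "ry": 0, "rz": 0}, {"x": 0, "y": 0, "z": 0, "rx": 0, "ry": 0, "rz": 0}, {"x": 0, "y": 0, "z": 0, "rx": 0, "ry": 0, "rz": 0}, {"x": 0, "y": 0, "z": 0, "rx": 0, "ry": 0, "rz": 0}, {"x": 0, "y": 0, "z": 0, "rx": 0, "ry": 0, "rz": 0}, {"x": 0, "y": 0, "z": 0, "rx": 0, "ry": 0, "rz": 0}, {"x": 0, "y": 0, "z": 0, "rx": 0, "ry": 0, "rz": 0}], "grip": 0, "squeeze": 15}}

```text
time_s: 3.75
ee_pos: [451.5, -8.0, 3.0]
ee_rot: [180.0, 0.0, 166.7]
force: [0.2, 0.2, 0.1]
gripper_width: 37.9
gripper_force: 0.0
```

{"name": "move_arm", "arguments": {"plan": [{"x": 0, "y": 0, "z": 0, "rx": 0, "ry": 0, "rz": 0}, {"x": 0, "y": 0, "z": 0, "rx": 0, "ry": 0, "rz": 0}, {"x": 0, "y": 0, "z": 0, "rx": 0, "ry": 0, "rz": 0}, {"x": 0, "y": 0, "z": 0, "rx": 0, "ry": 0, "rz": 0}]}}

```text
time_s: 4.15
ee_pos: [451.5, -7.9, 2.9]
ee_rot: [180.0, -0.0, 166.7]
force: [-0.2, 0.3, 0.3]
gripper_width: 19.2
gripper_force: 14.9
```

{"name": "move_arm", "arguments": {"plan": [{"x": 0, "y": 0, "z": -10, "rx": 0, "ry": 0, "rz": 0}, {"x": 0, "y": 0, "z": -30, "rx": 0, "ry": 0, "rz": 0}, {"x": 0, "y": 0, "z": -30, "rx": 0, "ry": 0, "rz": 0.1}, {"x": 0, "y": 0, "z": -30, "rx": 0, "ry": 0, "rz": 0.14}, {"x": 0, "y": 0, "z": 0, "rx": 0, "ry": 0, "rz": 0.14}, {"x": 0, "y": 0, "z": 0, "rx": 0, "ry": 0, "rz": 0.14}, {"x": 0, "y": 0, "z": 0, "rx": 0, "ry": 0, "rz": 0.14}, {"x": 0, "y": 0, "z": 0, "rx": 0, "ry": 0, "rz": 0.14}, {"x": 0, "y": 0, "z": 0, "rx": 0, "ry": 0, "rz": 0.14}, {"x": 0, "y": 0, "z": 0, "rx": 0, "ry": 0, "rz": 0.14}]}}

```text
time_s: 5.15
ee_pos: [451.5, -8.0, 103.7]
ee_rot: [180.0, 0.0, 104.5]
force: [0.6, 1.0, 0.7]
gripper_width: 19.0
gripper_force: 14.9
```

{"name": "move_arm", "arguments": {"plan": [{"x": 0, "y": 0, "z": 0, "rx": 0, "ry": 0, "rz": 0.14}, {"x": 0, "y": 0, "z": 0, "rx": 0, "ry": 0, "rz": 0.14}, {"x": 0, "y": 0, "z": 0, "rx": 0, "ry": 0, "rz": 0.14}, {"x": 0, "y": 0, "z": 0, "rx": 0, "ry": 0, "rz": 0.079}, {"x": 0, "y": 0, "z": 0, "rx": 0, "ry": 0, "rz": 0}]}}

```text
time_s: 5.65
ee_pos: [451.6, -8.0, 103.5]
ee_rot: [180.0, -0.0, 76.3]
force: [-0.1, -0.2, 0.1]
gripper_width: 19.2
gripper_force: 14.9
```

```bash
python3 -c "
import numpy as np;a=np.radians(-13.8);c=np.array([647.1,15.6]);d=35*np.array([np.cos(a),np.sin(a)]);print(c+d,c-d)"; python3 go.py 681 7.3 100 76.2
```

```text
[681.0896998    7.25132898] [613.1103002   23.94867102]
t 5.65 pos [451.6  -8.  103.5] rot [ 1.7996e+02 -1.0000e-02  7.6260e+01] w 19.2 gf 14.9 F [-0.1 -0.2  0.1] q [ -2.  13. 114.   0.  52.  11.]
turn [ 0.001 -0.     0.001] shift after turn [ 69.5 219.2   3.5] now [ 69.3 219.2   3.7]
```

{"name": "move_arm", "arguments": {"plan": [{"x": 11.6, "y": 36.5, "z": 0, "rx": 0, "ry": 0, "rz": 0}, {"x": 11.6, "y": 36.5, "z": 0, "rx": 0, "ry": 0, "rz": 0}, {"x": 11.6, "y": 36.5, "z": 0, "rx": 0, "ry": 0, "rz": 0}, {"x": 11.6, "y": 36.5, "z": 0, "rx": 0, "ry": 0, "rz": 0}, {"x": 11.6, "y": 36.5, "z": 0, "rx": 0, "ry": 0, "rz": 0}, {"x": 11.5, "y": 36.7, "z": 0, "rx": 0, "ry": 0, "rz": 0}, {"x": 0, "y": 0, "z": 20, "rx": 0, "ry": 0, "rz": 0}, {"x": 0, "y": 0, "z": 30, "rx": 0, "ry": 0, "rz": 0}, {"x": 0, "y": 0, "z": 20, "rx": 0, "ry": 0, "rz": 0}]}}

```text
time_s: 6.55
ee_pos: [680.3, 7.5, 31.2]
ee_rot: [-179.9, 0.0, 76.4]
force: [-0.7, -0.7, -0.4]
gripper_width: 19.0
gripper_force: 14.9
```

{"name": "move_arm", "arguments": {"plan": [{"x": 0, "y": 0, "z": 14, "rx": 0, "ry": 0, "rz": 0}, {"x": 0, "y": 0, "z": 8, "rx": 0, "ry": 0, "rz": 0}, {"x": 0, "y": 0, "z": 2.5, "rx": 0, "ry": 0, "rz": 0}, {"x": 0, "y": 0, "z": 0, "rx": 0, "ry": 0, "rz": 0}, {"x": 0, "y": 0, "z": 0, "rx": 0, "ry": 0, "rz": 0}]}}

```text
time_s: 7.05
ee_pos: [681.8, 7.4, 9.6]
ee_rot: [179.9, -0.0, 76.3]
force: [0.2, 0.5, 1.2]
gripper_width: 19.0
gripper_force: 14.9
```

```bash
python3 go.py 681 7.3 8.5 76.2
```

```text
t 7.05 pos [681.8   7.4   9.6] rot [ 1.7988e+02 -4.0000e-02  7.6260e+01] w 19.0 gf 14.9 F [0.2 0.5 1.2] q [-0. 37. 89.  0. 54. 13.]
turn [ 0.002 -0.001  0.001] shift after turn [-0.3 -0.7  1.1] now [-0.3 -0.7  1.1]
```

Lower 1 mm, release, lift, then turn toward peg_b (+70.5°).

{"name": "move_arm", "arguments": {"plan": [{"x": 0, "y": 0, "z": 1, "rx": 0, "ry": 0, "rz": 0}, {"x": 0, "y": 0, "z": 0, "rx": 0, "ry": 0, "rz": 0}]}}

```text
time_s: 7.25
ee_pos: [681.3, 7.4, 8.1]
ee_rot: [179.9, -0.0, 76.3]
force: [1.0, 0.0, -0.7]
gripper_width: 19.2
gripper_force: 14.9
```

{"name": "move_arm", "arguments": {"plan": [{"x": 0, "y": 0, "z": 0, "rx": 0, "ry": 0, "rz": 0}, {"x": 0, "y": 0, "z": 0, "rx": 0, "ry": 0, "rz": 0}, {"x": 0, "y": 0, "z": 0, "rx": 0, "ry": 0, "rz": 0}, {"x": 0, "y": 0, "z": -10, "rx": 0, "ry": 0, "rz": 0}, {"x": 0, "y": 0, "z": -30, "rx": 0, "ry": 0, "rz": 0}, {"x": 0, "y": 0, "z": -40, "rx": 0, "ry": 0, "rz": 0}, {"x": 0, "y": 0, "z": -12, "rx": 0, "ry": 0, "rz": -0.13}, {"x": 0, "y": 0, "z": 0, "rx": 0, "ry": 0, "rz": -0.14}, {"x": 0, "y": 0, "z": 0, "rx": 0, "ry": 0, "rz": -0.14}], "grip": 0.35}}

```text
time_s: 8.15
ee_pos: [681.6, 7.4, 101.4]
ee_rot: [179.8, 0.0, 100.1]
force: [-0.8, 0.4, -0.4]
gripper_width: 32.1
gripper_force: 0.0
```

{"name": "move_arm", "arguments": {"plan": [{"x": 0, "y": 0, "z": 0, "rx": 0, "ry": 0, "rz": -0.14}, {"x": 0, "y": 0, "z": 0, "rx": 0, "ry": 0, "rz": -0.14}, {"x": 0, "y": 0, "z": 0, "rx": 0, "ry": 0, "rz": -0.14}, {"x": 0, "y": 0, "z": 0, "rx": 0, "ry": 0, "rz": -0.14}, {"x": 0, "y": 0, "z": 0, "rx": 0, "ry": 0, "rz": -0.14}, {"x": 0, "y": 0, "z": 0, "rx": 0, "ry": 0, "rz": -0.12}, {"x": 0, "y": 0, "z": 0, "rx": 0, "ry": 0, "rz": 0}], "grip": 0.65}}

```text
time_s: 8.85
ee_pos: [681.1, 7.4, 100.2]
ee_rot: [180.0, 0.0, 146.7]
force: [0.1, 0.3, -0.0]
gripper_width: 59.6
gripper_force: 0.0
```

```bash
python3 go.py 456 -126.8 100 146.7
```

```text
t 8.85 pos [681.1   7.4 100.2] rot [1.7997e+02 4.0000e-02 1.4671e+02] w 59.6 gf 0.0 F [ 0.1  0.3 -0. ] q [ -0.  32.  84.   0.  64. -57.]
turn [0.001 0.001 0.   ] shift after turn [ 1.145e+02 -2.358e+02  2.000e-01] now [ 114.5 -235.8    0. ]
```

{"name": "move_arm", "arguments": {"plan": [{"x": 16.4, "y": -33.7, "z": 0, "rx": 0, "ry": 0, "rz": 0}, {"x": 16.4, "y": -33.7, "z": 0, "rx": 0, "ry": 0, "rz": 0}, {"x": 16.4, "y": -33.7, "z": 0, "rx": 0, "ry": 0, "rz": 0}, {"x": 16.4, "y": -33.7, "z": 0, "rx": 0, "ry": 0, "rz": 0}, {"x": 16.4, "y": -33.7, "z": 0, "rx": 0, "ry": 0, "rz": 0}, {"x": 16.4, "y": -33.7, "z": 0, "rx": 0, "ry": 0, "rz": 0}, {"x": 16.4, "y": -33.7, "z": 0, "rx": 0, "ry": 0, "rz": 0}, {"x": 0, "y": 0, "z": 30, "rx": 0, "ry": 0, "rz": 0}, {"x": 0, "y": 0, "z": 30, "rx": 0, "ry": 0, "rz": 0}, {"x": 0, "y": 0, "z": 0, "rx": 0, "ry": 0, "rz": 0}]}}

```text
time_s: 9.85
ee_pos: [452.9, -126.3, 37.4]
ee_rot: [-179.9, -0.4, 146.6]
force: [-0.4, 0.2, 0.1]
gripper_width: 59.6
gripper_force: 0.0
```

```bash
python3 go.py 456 -126.8 3 146.7
```

```text
t 9.85 pos [ 452.9 -126.3   37.4] rot [-179.9    -0.36  146.55] w 59.6 gf 0.0 F [-0.4  0.2  0.1] q [-17.  20. 117.   0.  43. -74.]
turn [-0.002 -0.006 -0.003] shift after turn [-2.9  1.2 34.4] now [-3.1  1.3 34.4]
```

{"name": "move_arm", "arguments": {"plan": [{"x": 0, "y": 0, "z": 22, "rx": 0, "ry": 0, "rz": 0}, {"x": 0, "y": 0, "z": 12, "rx": 0, "ry": 0, "rz": 0}, {"x": 0, "y": 0, "z": 0, "rx": 0, "ry": 0, "rz": 0}, {"x": 0, "y": 0, "z": 0, "rx": 0, "ry": 0, "rz": 0}]}}

```text
time_s: 10.25
ee_pos: [456.6, -127.0, 6.5]
ee_rot: [180.0, 0.1, 146.7]
force: [1.1, -0.5, -0.1]
gripper_width: 59.3
gripper_force: 0.0
```

```bash
python3 go.py 456 -126.8 3 146.7
```

```text
t 10.25 pos [ 456.6 -127.     6.5] rot [1.7997e+02 9.0000e-02 1.4669e+02] w 59.3 gf 0.0 F [ 1.1 -0.5 -0.1] q [-17.  23. 118.   0.  38. -74.]
turn [ 0.001  0.002 -0.   ] shift after turn [ 0.6 -0.2  3.5] now [ 0.6 -0.2  3.5]
```

Close, then lift and turn −70.5° back to yaw 76.2.

{"name": "move_arm", "arguments": {"plan": [{"x": 0, "y": 0, "z": 3.5, "rx": 0, "ry": 0, "rz": 0}, {"x": 0, "y": 0, "z": 0, "rx": 0, "ry": 0, "rz": 0}, {"x": 0, "y": 0, "z": 0, "rx": 0, "ry": 0, "rz": 0}, {"x": 0, "y": 0, "z": 0, "rx": 0, "ry": 0, "rz": 0}, {"x": 0, "y": 0, "z": 0, "rx": 0, "ry": 0, "rz": 0}, {"x": 0, "y": 0, "z": 0, "rx": 0, "ry": 0, "rz": 0}, {"x": 0, "y": 0, "z": 0, "rx": 0, "ry": 0, "rz": 0}, {"x": 0, "y": 0, "z": 0, "rx": 0, "ry": 0, "rz": 0}], "grip": 0}}

```text
time_s: 11.05
ee_pos: [455.6, -126.8, 2.0]
ee_rot: [180.0, 0.0, 146.7]
force: [-0.4, 1.2, 1.8]
gripper_width: 19.3
gripper_force: 14.9
```

{"name": "move_arm", "arguments": {"plan": [{"x": 0, "y": 0, "z": -10, "rx": 0, "ry": 0, "rz": 0}, {"x": 0, "y": 0, "z": -30, "rx": 0, "ry": 0, "rz": 0}, {"x": 0, "y": 0, "z": -30, "rx": 0, "ry": 0, "rz": 0.13}, {"x": 0, "y": 0, "z": -30, "rx": 0, "ry": 0, "rz": 0.14}, {"x": 0, "y": 0, "z": 0, "rx": 0, "ry": 0, "rz": 0.14}, {"x": 0, "y": 0, "z": 0, "rx": 0, "ry": 0, "rz": 0.14}, {"x": 0, "y": 0, "z": 0, "rx": 0, "ry": 0, "rz": 0.14}, {"x": 0, "y": 0, "z": 0, "rx": 0, "ry": 0, "rz": 0.14}, {"x": 0, "y": 0, "z": 0, "rx": 0, "ry": 0, "rz": 0.14}, {"x": 0, "y": 0, "z": 0, "rx": 0, "ry": 0, "rz": 0.14}]}}

```text
time_s: 12.05
ee_pos: [455.5, -126.8, 102.5]
ee_rot: [180.0, 0.0, 82.8]
force: [0.6, -0.3, -0.1]
gripper_width: 19.0
gripper_force: 14.9
```

{"name": "move_arm", "arguments": {"plan": [{"x": 0, "y": 0, "z": 0, "rx": 0, "ry": 0, "rz": 0.12}, {"x": 0, "y": 0, "z": 0, "rx": 0, "ry": 0, "rz": 0}, {"x": 0, "y": 0, "z": 0, "rx": 0, "ry": 0, "rz": 0}]}}

```text
time_s: 12.35
ee_pos: [455.5, -126.8, 102.3]
ee_rot: [180.0, -0.0, 76.4]
force: [0.2, -0.2, 0.4]
gripper_width: 19.3
gripper_force: 14.9
```

```bash
python3 go.py 613.1 23.9 100 76.2
```

```text
t 12.35 pos [ 455.5 -126.8  102.3] rot [179.98  -0.    76.39] w 19.3 gf 14.9 F [ 0.2 -0.2  0.4] q [-17.  15. 112.   0.  53.  -3.]
turn [ 0.    -0.     0.003] shift after turn [183.9 117.1   2.3] now [183.5 117.7   2.3]
```

{"name": "move_arm", "arguments": {"plan": [{"x": 30.6, "y": 19.6, "z": 0, "rx": 0, "ry": 0, "rz": 0}, {"x": 30.6, "y": 19.6, "z": 0, "rx": 0, "ry": 0, "rz": 0}, {"x": 30.6, "y": 19.6, "z": 0, "rx": 0, "ry": 0, "rz": 0}, {"x": 30.6, "y": 19.6, "z": 0, "rx": 0, "ry": 0, "rz": 0}, {"x": 30.6, "y": 19.6, "z": 0, "rx": 0, "ry": 0, "rz": 0}, {"x": 30.6, "y": 19.6, "z": 0, "rx": 0, "ry": 0, "rz": 0}, {"x": 0, "y": 0, "z": 20, "rx": 0, "ry": 0, "rz": 0}, {"x": 0, "y": 0, "z": 30, "rx": 0, "ry": 0, "rz": 0}, {"x": 0, "y": 0, "z": 20, "rx": 0, "ry": 0, "rz": 0}]}}

```text
time_s: 13.25
ee_pos: [612.7, 24.0, 30.2]
ee_rot: [-179.9, 0.0, 76.4]
force: [-0.6, -0.4, -0.2]
gripper_width: 19.4
gripper_force: 14.9
```

{"name": "move_arm", "arguments": {"plan": [{"x": 0, "y": 0, "z": 14, "rx": 0, "ry": 0, "rz": 0}, {"x": 0, "y": 0, "z": 7, "rx": 0, "ry": 0, "rz": 0}, {"x": 0, "y": 0, "z": 2, "rx": 0, "ry": 0, "rz": 0}, {"x": 0, "y": 0, "z": 0, "rx": 0, "ry": 0, "rz": 0}, {"x": 0, "y": 0, "z": 0, "rx": 0, "ry": 0, "rz": 0}]}}

```text
time_s: 13.75
ee_pos: [614.2, 23.5, 10.0]
ee_rot: [179.9, -0.0, 76.3]
force: [0.2, 0.1, 0.8]
gripper_width: 18.9
gripper_force: 14.9
```

```bash
python3 go.py 613.1 23.9 7.5 76.2
```

```text
t 13.75 pos [614.2  23.5  10. ] rot [ 1.7989e+02 -4.0000e-02  7.6260e+01] w 18.9 gf 14.9 F [0.2 0.1 0.8] q [ 1. 32. 99.  0. 49. 15.]
turn [ 0.002 -0.001  0.001] shift after turn [ 0.1 -1.2  2.5] now [ 0.1 -1.2  2.5]
```

{"name": "move_arm", "arguments": {"plan": [{"x": 0, "y": 0, "z": 2.3, "rx": 0, "ry": 0, "rz": 0}, {"x": 0, "y": 0, "z": 0, "rx": 0, "ry": 0, "rz": 0}]}}

```text
time_s: 13.95
ee_pos: [613.8, 23.6, 7.1]
ee_rot: [179.9, -0.0, 76.3]
force: [-0.8, 0.4, -0.3]
gripper_width: 19.3
gripper_force: 14.9
```

{"name": "move_arm", "arguments": {"plan": [{"x": 0, "y": 0, "z": 0, "rx": 0, "ry": 0, "rz": 0}, {"x": 0, "y": 0, "z": 0, "rx": 0, "ry": 0, "rz": 0}, {"x": 0, "y": 0, "z": 0, "rx": 0, "ry": 0, "rz": 0}, {"x": 0, "y": 0, "z": -10, "rx": 0, "ry": 0, "rz": 0}, {"x": 0, "y": 0, "z": -30, "rx": 0, "ry": 0, "rz": 0}, {"x": 0, "y": 0, "z": -40, "rx": 0, "ry": 0, "rz": 0}, {"x": 0, "y": 0, "z": -22, "rx": 0, "ry": 0, "rz": 0}, {"x": 0, "y": 0, "z": 0, "rx": 0, "ry": 0, "rz": 0}], "grip": 0.35}}

```text
time_s: 14.75
ee_pos: [616.1, 23.7, 113.3]
ee_rot: [179.5, -0.1, 76.3]
force: [-0.1, -1.2, 0.1]
gripper_width: 31.9
gripper_force: 0.0
```

```bash
python3 go.py 370.7 -266 100 76.2; python3 m.py | egrep 'peg_a|cup_a|tin|soap'
```

```text
t 14.75 pos [616.1  23.7 113.3] rot [ 1.7951e+02 -1.4000e-01  7.6250e+01] w 31.9 gf 0.0 F [-0.1 -1.2  0.1] q [ 1. 26. 93.  0. 61. 15.]
turn [ 0.009 -0.002  0.001] shift after turn [-339.8 -169.2   13.3] now [-339.7 -169.6   11. ]
cup_a 0.77 [378. 264.  33.  26.] 142 rect [ 371.  -265.6   51.5   49.7  -88.2] z med 43.6 mean [ 371.1 -264.3]
cup_a 0.61 [ 94. 247.  19.  26.] 80 rect [384.8 297.   48.6  21.1 -13.2] z med 43.8 mean [384.4 299.2]
tin 0.63 [321. 156.  27.  28.] 587 rect [ 588.6 -155.3   54.5   54.1   62.5] z med 36.0 mean [ 587.8 -155.2]
```

{"name": "move_arm", "arguments": {"plan": [{"x": -37.7, "y": -18.7, "z": 0, "rx": 0, "ry": 0, "rz": 0}, {"x": -37.7, "y": -18.7, "z": 0, "rx": 0, "ry": 0, "rz": 0}, {"x": -37.7, "y": -18.7, "z": 0, "rx": 0, "ry": 0, "rz": 0}, {"x": -37.7, "y": -18.7, "z": 0, "rx": 0, "ry": 0, "rz": 0}, {"x": -37.7, "y": -18.7, "z": 0, "rx": 0, "ry": 0, "rz": 0}, {"x": -37.7, "y": -18.7, "z": 0, "rx": 0, "ry": 0, "rz": 0}, {"x": -37.7, "y": -18.7, "z": 0, "rx": 0, "ry": 0, "rz": 0}, {"x": -37.7, "y": -18.7, "z": 0, "rx": 0, "ry": 0, "rz": 0}, {"x": -37.7, "y": -18.7, "z": 0, "rx": 0, "ry": 0, "rz": 0}, {"x": 0, "y": 0, "z": 0, "rx": 0, "ry": 0, "rz": 0}], "grip": 1}}

```text
time_s: 16.2
ee_pos: [366.6, -268.6, 108.4]
ee_rot: [-179.9, 0.0, 75.9]
force: [-0.2, -0.5, -0.8]
gripper_width: 91.1
gripper_force: 0.0
```

{"name": "move_arm", "arguments": {"plan": [{"x": 0, "y": 0, "z": 10, "rx": 0, "ry": 0, "rz": 0}, {"x": 0, "y": 0, "z": 20, "rx": 0, "ry": 0, "rz": 0}, {"x": 0, "y": 0, "z": 0, "rx": 0, "ry": 0, "rz": 0}, {"x": 0, "y": 0, "z": 0, "rx": 0, "ry": 0, "rz": 0}]}}

```text
time_s: 16.6
ee_pos: [369.7, -264.9, 78.1]
ee_rot: [-179.9, -0.1, 76.3]
force: [0.8, 0.5, 0.4]
gripper_width: 91.3
gripper_force: 0.0
```

```bash
python3 go.py 370.9 -266 9 76.2; python3 m.py | egrep 'peg_a|cup_a'
```

```text
t 16.6 pos [ 369.7 -264.9   78.1] rot [-1.7992e+02 -5.0000e-02  7.6350e+01] w 91.3 gf 0.0 F [0.8 0.5 0.4] q [-37.  16. 116.   0.  48. -23.]
turn [-0.001 -0.001  0.003] shift after turn [-0.8  1.4 69.1] now [-0.8  1.5 69.1]
peg_a 0.78 [243. 111.  34.  16.] 308 rect [680.8   6.8  71.9  23.   76.1] z med 16.4 mean [679.    8.4]
peg_a 0.74 [235. 140.  36.  14.] 325 rect [613.   25.4  76.8  27.6  73.3] z med 16.6 mean [613.1  27.1]
cup_a 0.64 [375. 263.  30.  27.] 84 rect [ 376.9 -258.4   52.5   33.5  -38.2] z med 44.1 mean [ 375.2 -251.3]
cup_a 0.64 [104. 249.  34.  30.] 167 rect [381.  280.   51.5  50.6 -88.8] z med 43.5 mean [381.8 280. ]
```

{"name": "move_arm", "arguments": {"plan": [{"x": -0.5, "y": 1.2, "z": 0, "rx": 0, "ry": 0, "rz": 0}, {"x": 0, "y": 0, "z": 30, "rx": 0, "ry": 0, "rz": 0}, {"x": 0, "y": 0, "z": 27, "rx": 0, "ry": 0, "rz": 0}, {"x": 0, "y": 0, "z": 12, "rx": 0, "ry": 0, "rz": 0}, {"x": 0, "y": 0, "z": 0, "rx": 0, "ry": 0, "rz": 0}]}}

```text
time_s: 17.55
ee_pos: [369.3, -266.0, 8.1]
ee_rot: [-179.8, -0.1, 76.2]
force: [-0.7, 0.5, 0.5]
gripper_width: 91.5
gripper_force: 0.0
```

{"name": "move_arm", "arguments": {"plan": [{"x": 0, "y": 0, "z": 0, "rx": 0, "ry": 0, "rz": 0}, {"x": 0, "y": 0, "z": 0, "rx": 0, "ry": 0, "rz": 0}, {"x": 0, "y": 0, "z": 0, "rx": 0, "ry": 0, "rz": 0}, {"x": 0, "y": 0, "z": 0, "rx": 0, "ry": 0, "rz": 0}, {"x": 0, "y": 0, "z": 0, "rx": 0, "ry": 0, "rz": 0}, {"x": 0, "y": 0, "z": 0, "rx": 0, "ry": 0, "rz": 0}, {"x": 0, "y": 0, "z": 0, "rx": 0, "ry": 0, "rz": 0}, {"x": 0, "y": 0, "z": 0, "rx": 0, "ry": 0, "rz": 0}], "grip": 0, "squeeze": 10}}

```text
time_s: 18.35
ee_pos: [370.6, -267.0, 10.0]
ee_rot: [180.0, 0.0, 76.3]
force: [-0.7, 0.7, 6.4]
gripper_width: 54.0
gripper_force: 10.0
```

{"name": "move_arm", "arguments": {"plan": [{"x": 0, "y": 0, "z": -10, "rx": 0, "ry": 0, "rz": 0}, {"x": 0, "y": 0, "z": -30, "rx": 0, "ry": 0, "rz": 0}, {"x": 0, "y": 0, "z": -25, "rx": 0, "ry": 0, "rz": 0}, {"x": 0, "y": 0, "z": 0, "rx": 0, "ry": 0, "rz": 0}, {"x": 0, "y": 0, "z": 0, "rx": 0, "ry": 0, "rz": 0}]}}

```text
time_s: 18.85
ee_pos: [370.3, -266.7, 74.8]
ee_rot: [180.0, 0.0, 76.2]
force: [0.2, 0.0, -0.2]
gripper_width: 53.5
gripper_force: 10.0
```

```bash
python3 go.py 566.3 -358.9 75 76.2
```

```text
t 18.85 pos [ 370.3 -266.7   74.8] rot [1.7997e+02 1.0000e-02 7.6250e+01] w 53.5 gf 10.0 F [ 0.2  0.  -0.2] q [-37.  16. 116.   0.  48. -23.]
turn [0.001 0.    0.001] shift after turn [-4.280e+01  2.124e+02 -2.000e-01] now [-43.  212.3  -0. ]
```

{"name": "move_arm", "arguments": {"plan": [{"x": -7.2, "y": 35.4, "z": 0, "rx": 0, "ry": 0, "rz": 0}, {"x": -7.2, "y": 35.4, "z": 0, "rx": 0, "ry": 0, "rz": 0}, {"x": -7.2, "y": 35.4, "z": 0, "rx": 0, "ry": 0, "rz": 0}, {"x": -7.1, "y": 35.4, "z": 0, "rx": 0, "ry": 0, "rz": 0}, {"x": -7.1, "y": 35.4, "z": 0, "rx": 0, "ry": 0, "rz": 0}, {"x": -7.1, "y": 35.4, "z": 0, "rx": 0, "ry": 0, "rz": 0}, {"x": 0, "y": 0, "z": 25, "rx": 0, "ry": 0, "rz": 0}, {"x": 0, "y": 0, "z": 20, "rx": 0, "ry": 0, "rz": 0}, {"x": 0, "y": 0, "z": 0, "rx": 0, "ry": 0, "rz": 0}, {"x": 0, "y": 0, "z": 0, "rx": 0, "ry": 0, "rz": 0}]}}

```text
time_s: 19.85
ee_pos: [565.7, -358.4, 28.3]
ee_rot: [-179.8, -0.1, 76.2]
force: [0.3, 0.6, -0.3]
gripper_width: 54.0
gripper_force: 10.0
```

```bash
python3 go.py 566.3 -358.9 14.5 76.2
```

```text
t 19.85 pos [ 565.7 -358.4   28.3] rot [-1.7984e+02 -6.0000e-02  7.6250e+01] w 54.0 gf 10.0 F [ 0.3  0.6 -0.3] q [-33.  35.  89.   0.  55. -20.]
turn [-0.003 -0.001  0.001] shift after turn [-0.3  0.7 13.8] now [-0.3  0.7 13.8]
```

{"name": "move_arm", "arguments": {"plan": [{"x": 0, "y": 0, "z": 9, "rx": 0, "ry": 0, "rz": 0}, {"x": 0, "y": 0, "z": 4, "rx": 0, "ry": 0, "rz": 0}, {"x": 0, "y": 0, "z": 0, "rx": 0, "ry": 0, "rz": 0}, {"x": 0, "y": 0, "z": 0, "rx": 0, "ry": 0, "rz": 0}]}}

```text
time_s: 20.25
ee_pos: [566.5, -359.0, 17.0]
ee_rot: [180.0, 0.0, 76.2]
force: [0.6, 0.4, 0.3]
gripper_width: 54.3
gripper_force: 10.0
```

{"name": "move_arm", "arguments": {"plan": [{"x": 0, "y": 0, "z": 1.5, "rx": 0, "ry": 0, "rz": 0}, {"x": 0, "y": 0, "z": 0, "rx": 0, "ry": 0, "rz": 0}]}}

```text
time_s: 20.45
ee_pos: [566.5, -358.9, 15.3]
ee_rot: [180.0, 0.0, 76.3]
force: [-0.1, -0.7, -0.8]
gripper_width: 54.1
gripper_force: 10.0
```

{"name": "move_arm", "arguments": {"plan": [{"x": 0, "y": 0, "z": 1.2, "rx": 0, "ry": 0, "rz": 0}, {"x": 0, "y": 0, "z": 0, "rx": 0, "ry": 0, "rz": 0}]}}

```text
time_s: 20.65
ee_pos: [566.5, -359.0, 15.1]
ee_rot: [180.0, 0.0, 76.3]
force: [-1.3, 0.7, 4.8]
gripper_width: 53.8
gripper_force: 10.0
```

{"name": "move_arm", "arguments": {"plan": [{"x": 0, "y": 0, "z": 0, "rx": 0, "ry": 0, "rz": 0}, {"x": 0, "y": 0, "z": 0, "rx": 0, "ry": 0, "rz": 0}, {"x": 0, "y": 0, "z": 0, "rx": 0, "ry": 0, "rz": 0}, {"x": 0, "y": 0, "z": -10, "rx": 0, "ry": 0, "rz": 0}, {"x": 0, "y": 0, "z": -30, "rx": 0, "ry": 0, "rz": 0}, {"x": 0, "y": 0, "z": -45, "rx": 0, "ry": 0, "rz": 0}, {"x": 0, "y": 0, "z": -20, "rx": 0, "ry": 0, "rz": 0}, {"x": 0, "y": 0, "z": 0, "rx": 0, "ry": 0, "rz": 0}, {"x": 0, "y": 0, "z": 0, "rx": 0, "ry": 0, "rz": 0}], "grip": 0.72}}

```text
time_s: 21.55
ee_pos: [566.3, -358.8, 119.1]
ee_rot: [180.0, -0.0, 76.2]
force: [-0.8, -0.2, -1.6]
gripper_width: 65.2
gripper_force: 0.0
```

```bash
python3 go.py 381 280.5 100 76.2
```

```text
t 21.55 pos [ 566.3 -358.8  119.1] rot [179.99  -0.    76.25] w 65.2 gf 0.0 F [-0.8 -0.2 -1.6] q [-33.  31.  84.   0.  66. -20.]
turn [ 0.    -0.     0.001] shift after turn [ 576.6 -332.4   19.1] now [ 576.9 -331.9   19. ]
```

{"name": "move_arm", "arguments": {"plan": [{"x": 36.1, "y": -20.8, "z": 0, "rx": 0, "ry": 0, "rz": 0}, {"x": 36.1, "y": -20.8, "z": 0, "rx": 0, "ry": 0, "rz": 0}, {"x": 36.1, "y": -20.8, "z": 0, "rx": 0, "ry": 0, "rz": 0}, {"x": 36.1, "y": -20.8, "z": 0, "rx": 0, "ry": 0, "rz": 0}, {"x": 36.1, "y": -20.8, "z": 0, "rx": 0, "ry": 0, "rz": 0}, {"x": 36.1, "y": -20.8, "z": 0, "rx": 0, "ry": 0, "rz": 0}, {"x": 36.1, "y": -20.8, "z": 0, "rx": 0, "ry": 0, "rz": 0}, {"x": 36.1, "y": -20.8, "z": 0, "rx": 0, "ry": 0, "rz": 0}, {"x": 36.1, "y": -20.8, "z": 0, "rx": 0, "ry": 0, "rz": 0}], "grip": 1}}

```text
time_s: 22.45
ee_pos: [459.8, 2.6, 117.3]
ee_rot: [-179.8, 0.0, 76.2]
force: [0.1, 0.1, -0.0]
gripper_width: 91.1
gripper_force: 0.0
```

{"name": "move_arm", "arguments": {"plan": [{"x": 36.1, "y": -20.8, "z": 0, "rx": 0, "ry": 0, "rz": 0}, {"x": 36.1, "y": -20.8, "z": 0, "rx": 0, "ry": 0, "rz": 0}, {"x": 36.1, "y": -20.8, "z": 0, "rx": 0, "ry": 0, "rz": 0}, {"x": 36.1, "y": -20.8, "z": 0, "rx": 0, "ry": 0, "rz": 0}, {"x": 36.1, "y": -20.8, "z": 0, "rx": 0, "ry": 0, "rz": 0}, {"x": 36.1, "y": -20.8, "z": 0, "rx": 0, "ry": 0, "rz": 0}, {"x": 36.1, "y": -20.8, "z": 20, "rx": 0, "ry": 0, "rz": 0}, {"x": 0, "y": 0, "z": 20, "rx": 0, "ry": 0, "rz": 0}, {"x": 0, "y": 0, "z": 0, "rx": 0, "ry": 0, "rz": 0}, {"x": 0, "y": 0, "z": 0, "rx": 0, "ry": 0, "rz": 0}]}}

```text
time_s: 23.45
ee_pos: [379.6, 280.4, 78.0]
ee_rot: [-179.9, 0.1, 76.2]
force: [0.2, -0.8, -0.5]
gripper_width: 91.3
gripper_force: 0.0
```

```bash
python3 go.py 381 280.5 9.5 76.2; python3 m.py | egrep 'cup_|tin|soap'
```

```text
t 23.45 pos [379.6 280.4  78. ] rot [-1.7988e+02  1.5000e-01  7.6250e+01] w 91.3 gf 0.0 F [ 0.2 -0.8 -0.5] q [ 35.  17. 114.  -0.  49.  49.]
turn [-0.002  0.003  0.001] shift after turn [ 0.4  1.3 68.5] now [ 0.6  1.5 68.5]
cup_a 0.95 [424. 164.  34.  28.] 245 rect [ 564.8 -357.3   52.9   52.3  -11.8] z med 47.0 mean [ 566.8 -359.4]
cup_a 0.94 [105. 249.  30.  27.] 112 rect [378.5 274.1  52.4  41.1 -18.7] z med 44.5 mean [378.9 269.7]
cup_dish 0.85 [402. 163.  78.  82.] 678 rect [ 574.5 -323.3  168.6  168.6   42.6] z med 15.1 mean [ 576.1 -326.2]
soap_box 0.59 [173. 149.  20.  34.] 592 rect [594.6 152.2  62.6  40.2   6.8] z med 26.3 mean [593.6 151.5]
tin 0.66 [322. 154.  26.  31.] 590 rect [ 588.2 -155.1   53.9   53.8   85.7] z med 36.2 mean [ 587.8 -155.2]
```

{"name": "move_arm", "arguments": {"plan": [{"x": 0, "y": 0.5, "z": 0, "rx": 0, "ry": 0, "rz": 0}, {"x": 0, "y": 0, "z": 30, "rx": 0, "ry": 0, "rz": 0}, {"x": 0, "y": 0, "z": 27, "rx": 0, "ry": 0, "rz": 0}, {"x": 0, "y": 0, "z": 12, "rx": 0, "ry": 0, "rz": 0}, {"x": 0, "y": 0, "z": 0, "rx": 0, "ry": 0, "rz": 0}]}}

```text
time_s: 24.4
ee_pos: [379.8, 280.3, 8.4]
ee_rot: [-179.8, 0.2, 76.2]
force: [-0.2, 0.2, -0.2]
gripper_width: 91.2
gripper_force: 0.0
```

{"name": "move_arm", "arguments": {"plan": [{"x": 0, "y": 0, "z": 0, "rx": 0, "ry": 0, "rz": 0}, {"x": 0, "y": 0, "z": 0, "rx": 0, "ry": 0, "rz": 0}, {"x": 0, "y": 0, "z": 0, "rx": 0, "ry": 0, "rz": 0}, {"x": 0, "y": 0, "z": 0, "rx": 0, "ry": 0, "rz": 0}, {"x": 0, "y": 0, "z": 0, "rx": 0, "ry": 0, "rz": 0}, {"x": 0, "y": 0, "z": 0, "rx": 0, "ry": 0, "rz": 0}, {"x": 0, "y": 0, "z": 0, "rx": 0, "ry": 0, "rz": 0}, {"x": 0, "y": 0, "z": 0, "rx": 0, "ry": 0, "rz": 0}], "grip": 0}}

```text
time_s: 25.2
ee_pos: [381.2, 281.3, 10.3]
ee_rot: [180.0, -0.0, 76.2]
force: [-0.7, -0.2, 4.2]
gripper_width: 52.7
gripper_force: 10.0
```

{"name": "move_arm", "arguments": {"plan": [{"x": 0, "y": 0, "z": -10, "rx": 0, "ry": 0, "rz": 0}, {"x": 0, "y": 0, "z": -30, "rx": 0, "ry": 0, "rz": 0}, {"x": 0, "y": 0, "z": -40, "rx": 0, "ry": 0, "rz": 0}, {"x": 0, "y": 0, "z": -10, "rx": 0, "ry": 0, "rz": 0}, {"x": 0, "y": 0, "z": 0, "rx": 0, "ry": 0, "rz": 0}, {"x": 0, "y": 0, "z": 0, "rx": 0, "ry": 0, "rz": 0}]}}

```text
time_s: 25.8
ee_pos: [380.2, 280.6, 99.2]
ee_rot: [-179.9, 0.1, 76.2]
force: [-0.6, 0.6, -1.2]
gripper_width: 52.9
gripper_force: 10.0
```

```bash
python3 go.py 583.7 -289.1 100 76.2
```

```text
t 25.8 pos [380.2 280.6  99.2] rot [-1.7994e+02  7.0000e-02  7.6250e+01] w 52.9 gf 10.0 F [-0.6  0.6 -1.2] q [ 35.  16. 112.   0.  52.  49.]
turn [-0.001  0.001  0.001] shift after turn [-504.7  333.5   -0.8] now [-5.05e+02  3.33e+02 -5.00e-01]
```

{"name": "move_arm", "arguments": {"plan": [{"x": -33.7, "y": 22.2, "z": 0, "rx": 0, "ry": 0, "rz": 0}, {"x": -33.7, "y": 22.2, "z": 0, "rx": 0, "ry": 0, "rz": 0}, {"x": -33.7, "y": 22.2, "z": 0, "rx": 0, "ry": 0, "rz": 0}, {"x": -33.7, "y": 22.2, "z": 0, "rx": 0, "ry": 0, "rz": 0}, {"x": -33.7, "y": 22.2, "z": 0, "rx": 0, "ry": 0, "rz": 0}, {"x": -33.7, "y": 22.2, "z": 0, "rx": 0, "ry": 0, "rz": 0}, {"x": -33.7, "y": 22.2, "z": 0, "rx": 0, "ry": 0, "rz": 0}, {"x": -33.7, "y": 22.2, "z": 0, "rx": 0, "ry": 0, "rz": 0}, {"x": -33.7, "y": 22.2, "z": 0, "rx": 0, "ry": 0, "rz": 0}]}}

```text
time_s: 26.7
ee_pos: [501.9, -62.5, 97.9]
ee_rot: [-179.8, 0.0, 76.2]
force: [1.8, -0.3, -0.9]
gripper_width: 52.8
gripper_force: 10.0
```

{"name": "move_arm", "arguments": {"plan": [{"x": -33.7, "y": 22.2, "z": 0, "rx": 0, "ry": 0, "rz": 0}, {"x": -33.7, "y": 22.2, "z": 0, "rx": 0, "ry": 0, "rz": 0}, {"x": -33.7, "y": 22.2, "z": 0, "rx": 0, "ry": 0, "rz": 0}, {"x": -33.7, "y": 22.2, "z": 0, "rx": 0, "ry": 0, "rz": 0}, {"x": -33.7, "y": 22.2, "z": 0, "rx": 0, "ry": 0, "rz": 0}, {"x": -33.7, "y": 22.2, "z": 0, "rx": 0, "ry": 0, "rz": 0}, {"x": 0, "y": 0, "z": 15, "rx": 0, "ry": 0, "rz": 0}, {"x": 0, "y": 0, "z": 15, "rx": 0, "ry": 0, "rz": 0}, {"x": 0, "y": 0, "z": 0, "rx": 0, "ry": 0, "rz": 0}, {"x": 0, "y": 0, "z": 0, "rx": 0, "ry": 0, "rz": 0}]}}

```text
time_s: 27.7
ee_pos: [583.4, -288.5, 68.2]
ee_rot: [-179.8, -0.1, 76.3]
force: [0.7, -0.6, 0.6]
gripper_width: 52.9
gripper_force: 10.0
```

```bash
python3 go.py 583.7 -289.1 14.5 76.2
```

```text
t 27.7 pos [ 583.4 -288.5   68.2] rot [-1.7981e+02 -5.0000e-02  7.6260e+01] w 52.9 gf 10.0 F [ 0.7 -0.6  0.6] q [-27.  32.  90.   0.  59. -14.]
turn [-0.003 -0.001  0.001] shift after turn [-0.5  0.4 53.7] now [-0.6  0.6 53.7]
```

{"name": "move_arm", "arguments": {"plan": [{"x": 0, "y": 0, "z": 25, "rx": 0, "ry": 0, "rz": 0}, {"x": 0, "y": 0, "z": 18, "rx": 0, "ry": 0, "rz": 0}, {"x": 0, "y": 0, "z": 9, "rx": 0, "ry": 0, "rz": 0}, {"x": 0, "y": 0, "z": 2, "rx": 0, "ry": 0, "rz": 0}, {"x": 0, "y": 0, "z": 0, "rx": 0, "ry": 0, "rz": 0}, {"x": 0, "y": 0, "z": 0, "rx": 0, "ry": 0, "rz": 0}]}}

```text
time_s: 28.3
ee_pos: [585.0, -289.3, 17.0]
ee_rot: [179.9, 0.0, 76.3]
force: [0.5, 0.2, -0.2]
gripper_width: 52.9
gripper_force: 10.0
```

```bash
python3 go.py 583.7 -289.1 14.5 76.2
```

```text
t 28.3 pos [ 585.  -289.3   17. ] rot [1.7989e+02 2.0000e-02 7.6250e+01] w 52.9 gf 10.0 F [ 0.5  0.2 -0.2] q [-27.  35.  93.   0.  52. -14.]
turn [0.002 0.    0.001] shift after turn [-0.1 -1.3  2.5] now [-0.1 -1.3  2.5]
```

Lower 2.2, release, lift, turn +27° for the brush.

{"name": "move_arm", "arguments": {"plan": [{"x": 0, "y": 0, "z": 1.2, "rx": 0, "ry": 0, "rz": 0}, {"x": 0, "y": 0, "z": 1, "rx": 0, "ry": 0, "rz": 0}, {"x": 0, "y": 0, "z": 0, "rx": 0, "ry": 0, "rz": 0}]}}

```text
time_s: 28.6
ee_pos: [585.0, -289.4, 15.3]
ee_rot: [179.9, 0.0, 76.2]
force: [-0.6, 1.0, 6.1]
gripper_width: 52.6
gripper_force: 10.0
```

{"name": "move_arm", "arguments": {"plan": [{"x": 0, "y": 0, "z": 0, "rx": 0, "ry": 0, "rz": 0}, {"x": 0, "y": 0, "z": 0, "rx": 0, "ry": 0, "rz": 0}, {"x": 0, "y": 0, "z": 0, "rx": 0, "ry": 0, "rz": 0}, {"x": 0, "y": 0, "z": -10, "rx": 0, "ry": 0, "rz": 0}, {"x": 0, "y": 0, "z": -30, "rx": 0, "ry": 0, "rz": 0}, {"x": 0, "y": 0, "z": -45, "rx": 0, "ry": 0, "rz": 0}, {"x": 0, "y": 0, "z": 0, "rx": 0, "ry": 0, "rz": -0.12}, {"x": 0, "y": 0, "z": 0, "rx": 0, "ry": 0, "rz": -0.12}, {"x": 0, "y": 0, "z": 0, "rx": 0, "ry": 0, "rz": -0.12}, {"x": 0, "y": 0, "z": 0, "rx": 0, "ry": 0, "rz": -0.107}], "grip": 0.72}}

```text
time_s: 29.6
ee_pos: [584.4, -289.1, 99.6]
ee_rot: [180.0, 0.0, 103.3]
force: [1.4, 0.2, -0.3]
gripper_width: 65.9
gripper_force: 0.0
```

```bash
python3 go.py 436.5 152.7 100 103; python3 m.py | egrep 'cup_a|brush|rack'
```

```text
t 29.6 pos [ 584.4 -289.1   99.6] rot [1.7996e+02 2.0000e-02 1.0327e+02] w 65.9 gf 0.0 F [ 1.4  0.2 -0.3] q [-27.  30.  88.   0.  62. -41.]
turn [0.001 0.    0.005] shift after turn [ 4.637e+02 -4.470e+01 -4.000e-01] now [463.9 -42.5  -0.7]
cup_a 0.81 [387. 155.  33.  30.] 179 rect [ 584.2 -287.9   52.5   49.3  -44. ] z med 45.5 mean [ 585.3 -283.8]
brush 0.98 [166. 225.  45.  25.] 888 rect [436.5 152.7  94.7  37.9 -77. ] z med 34.0 mean [436. 152.]
rack 0.57 [ 93. 160.  49.  69.] 2484 rect [565.6 322.6 147.5  91.5   6.9] z med 12.1 mean [564.3 321.8]
```

{"name": "move_arm", "arguments": {"plan": [{"x": 42.2, "y": -3.9, "z": 0, "rx": 0, "ry": 0, "rz": 0.004}, {"x": 42.2, "y": -4, "z": 0, "rx": 0, "ry": 0, "rz": 0}, {"x": 42.2, "y": -4, "z": 0, "rx": 0, "ry": 0, "rz": 0}, {"x": 42.2, "y": -4, "z": 0, "rx": 0, "ry": 0, "rz": 0}, {"x": 42.2, "y": -4, "z": 0, "rx": 0, "ry": 0, "rz": 0}, {"x": 42.2, "y": -4, "z": 0, "rx": 0, "ry": 0, "rz": 0}, {"x": 42.2, "y": -4, "z": 0, "rx": 0, "ry": 0, "rz": 0}, {"x": 42.2, "y": -4, "z": 0, "rx": 0, "ry": 0, "rz": 0}, {"x": 42.2, "y": -4, "z": 0, "rx": 0, "ry": 0, "rz": 0}, {"x": 42.2, "y": -4, "z": 0, "rx": 0, "ry": 0, "rz": 0}]}}

```text
time_s: 31.05
ee_pos: [451.3, 115.1, 99.0]
ee_rot: [180.0, -0.0, 102.7]
force: [-0.2, 0.0, 0.4]
gripper_width: 66.0
gripper_force: 0.0
```

{"name": "move_arm", "arguments": {"plan": [{"x": 41.8, "y": -4, "z": 0, "rx": 0, "ry": 0, "rz": 0}, {"x": 0, "y": 0, "z": 15, "rx": 0, "ry": 0, "rz": 0}, {"x": 0, "y": 0, "z": 15, "rx": 0, "ry": 0, "rz": 0}, {"x": 0, "y": 0, "z": 0, "rx": 0, "ry": 0, "rz": 0}, {"x": 0, "y": 0, "z": 0, "rx": 0, "ry": 0, "rz": 0}]}}

```text
time_s: 31.55
ee_pos: [438.9, 153.5, 68.9]
ee_rot: [-180.0, -0.0, 102.8]
force: [-0.5, -0.6, -0.3]
gripper_width: 65.5
gripper_force: 0.0
```

```bash
python3 go.py 436.5 152.8 7 103
```

```text
t 31.55 pos [438.9 153.5  68.9] rot [-179.99   -0.    102.75] w 65.5 gf 0.0 F [-0.5 -0.6 -0.3] q [ 18.  17. 115.   0.  47.   5.]
turn [-0.    -0.    -0.004] shift after turn [-0.2 -2.5 61.9] now [-0.2 -2.4 61.9]
```

{"name": "move_arm", "arguments": {"plan": [{"x": 0, "y": -2.2, "z": 0, "rx": 0, "ry": 0, "rz": -0.004}, {"x": 0, "y": 0, "z": 30, "rx": 0, "ry": 0, "rz": 0}, {"x": 0, "y": 0, "z": 22, "rx": 0, "ry": 0, "rz": 0}, {"x": 0, "y": 0, "z": 10, "rx": 0, "ry": 0, "rz": 0}, {"x": 0, "y": 0, "z": 0, "rx": 0, "ry": 0, "rz": 0}, {"x": 0, "y": 0, "z": 0, "rx": 0, "ry": 0, "rz": 0}]}}

```text
time_s: 32.15
ee_pos: [437.3, 153.1, 7.5]
ee_rot: [179.9, -0.0, 103.0]
force: [-0.1, -0.1, 0.3]
gripper_width: 65.6
gripper_force: 0.0
```

{"name": "move_arm", "arguments": {"plan": [{"x": 0, "y": 0, "z": 0, "rx": 0, "ry": 0, "rz": 0}, {"x": 0, "y": 0, "z": 0, "rx": 0, "ry": 0, "rz": 0}, {"x": 0, "y": 0, "z": 0, "rx": 0, "ry": 0, "rz": 0}, {"x": 0, "y": 0, "z": 0, "rx": 0, "ry": 0, "rz": 0}, {"x": 0, "y": 0, "z": 0, "rx": 0, "ry": 0, "rz": 0}, {"x": 0, "y": 0, "z": 0, "rx": 0, "ry": 0, "rz": 0}], "grip": 0, "squeeze": 25}}

```text
time_s: 32.75
ee_pos: [436.8, 153.1, 7.1]
ee_rot: [180.0, -0.0, 103.0]
force: [-0.7, 0.3, 5.9]
gripper_width: 38.2
gripper_force: 25.0
```

{"name": "move_arm", "arguments": {"plan": [{"x": 0, "y": 0, "z": -10, "rx": 0, "ry": 0, "rz": 0}, {"x": 0, "y": 0, "z": -30, "rx": 0, "ry": 0, "rz": 0}, {"x": 0, "y": 0, "z": -30, "rx": 0, "ry": 0, "rz": -0.1}, {"x": 0, "y": 0, "z": -10, "rx": 0, "ry": 0, "rz": -0.14}, {"x": 0, "y": 0, "z": 0, "rx": 0, "ry": 0, "rz": -0.14}, {"x": 0, "y": 0, "z": 0, "rx": 0, "ry": 0, "rz": -0.14}, {"x": 0, "y": 0, "z": 0, "rx": 0, "ry": 0, "rz": -0.14}, {"x": 0, "y": 0, "z": 0, "rx": 0, "ry": 0, "rz": -0.14}, {"x": 0, "y": 0, "z": 0, "rx": 0, "ry": 0, "rz": -0.14}, {"x": 0, "y": 0, "z": 0, "rx": 0, "ry": 0, "rz": -0.14}]}}

```text
time_s: 33.75
ee_pos: [436.3, 152.9, 87.0]
ee_rot: [-180.0, -0.0, 165.2]
force: [0.4, 0.7, -0.4]
gripper_width: 37.7
gripper_force: 25.0
```

{"name": "move_arm", "arguments": {"plan": [{"x": 0, "y": 0, "z": 0, "rx": 0, "ry": 0, "rz": -0.14}, {"x": 0, "y": 0, "z": 0, "rx": 0, "ry": 0, "rz": -0.14}, {"x": 0, "y": 0, "z": 0, "rx": 0, "ry": 0, "rz": -0.11}, {"x": 0, "y": 0, "z": 0, "rx": 0, "ry": 0, "rz": 0}, {"x": 0, "y": 0, "z": 0, "rx": 0, "ry": 0, "rz": 0}]}}

```text
time_s: 34.25
ee_pos: [436.5, 153.0, 86.9]
ee_rot: [180.0, -0.0, -172.9]
force: [0.1, -0.3, -1.4]
gripper_width: 37.8
gripper_force: 25.0
```

```bash
python3 go.py 566 322.6 85 187.1; python3 m.py | egrep 'brush|rack'
```

```text
t 34.25 pos [436.5 153.   86.9] rot [ 179.99   -0.   -172.9 ] w 37.8 gf 25.0 F [ 0.1 -0.3 -1.4] q [ 18.  16. 114.   0.  50. -79.]
turn [ 0. -0. -0.] shift after turn [-149.5  152.3    1.9] now [-149.5  152.3    1.9]
rack 0.84 [ 92. 142.  44.  33.] 1114 rect [604.  327.   90.8  74.7 -82.8] z med 12.1 mean [607.3 329.3]
```

{"name": "move_arm", "arguments": {"plan": [{"x": -24.9, "y": 25.4, "z": 0, "rx": 0, "ry": 0, "rz": 0}, {"x": -24.9, "y": 25.4, "z": 0, "rx": 0, "ry": 0, "rz": 0}, {"x": -24.9, "y": 25.4, "z": 0, "rx": 0, "ry": 0, "rz": 0}, {"x": -24.9, "y": 25.4, "z": 0, "rx": 0, "ry": 0, "rz": 0}, {"x": -24.9, "y": 25.4, "z": 0, "rx": 0, "ry": 0, "rz": 0}, {"x": -25, "y": 25.3, "z": 0, "rx": 0, "ry": 0, "rz": 0}, {"x": 0, "y": 0, "z": 20, "rx": 0, "ry": 0, "rz": 0}, {"x": 0, "y": 0, "z": 20, "rx": 0, "ry": 0, "rz": 0}, {"x": 0, "y": 0, "z": 0, "rx": 0, "ry": 0, "rz": 0}, {"x": 0, "y": 0, "z": 0, "rx": 0, "ry": 0, "rz": 0}]}}

```text
time_s: 35.7
ee_pos: [565.6, 322.8, 46.6]
ee_rot: [-180.0, -0.0, -172.8]
force: [0.4, -1.0, -0.4]
gripper_width: 38.0
gripper_force: 25.0
```

{"name": "move_arm", "arguments": {"plan": [{"x": 0, "y": 0, "z": 15, "rx": 0, "ry": 0, "rz": 0}, {"x": 0, "y": 0, "z": 8, "rx": 0, "ry": 0, "rz": 0}, {"x": 0, "y": 0, "z": 0, "rx": 0, "ry": 0, "rz": 0}, {"x": 0, "y": 0, "z": 0, "rx": 0, "ry": 0, "rz": 0}, {"x": 0, "y": 0, "z": 0, "rx": 0, "ry": 0, "rz": 0}]}}

```text
time_s: 36.2
ee_pos: [566.2, 323.2, 24.7]
ee_rot: [180.0, 0.1, -172.8]
force: [0.7, 0.7, -0.4]
gripper_width: 38.4
gripper_force: 25.0
```

```bash
python3 go.py 566 322.6 19.5 187.1
```

```text
t 36.2 pos [566.2 323.2  24.7] rot [ 1.7996e+02  8.0000e-02 -1.7277e+02] w 38.4 gf 25.0 F [ 0.7  0.7 -0.4] q [ 29.  34.  93.   0.  53. -69.]
turn [0.001 0.001 0.002] shift after turn [ 0.3 -0.5  5.2] now [ 0.3 -0.5  5.2]
```

{"name": "move_arm", "arguments": {"plan": [{"x": 0, "y": -0.4, "z": 3.5, "rx": 0, "ry": 0, "rz": 0}, {"x": 0, "y": 0, "z": 1.5, "rx": 0, "ry": 0, "rz": 0}, {"x": 0, "y": 0, "z": 0.5, "rx": 0, "ry": 0, "rz": 0}, {"x": 0, "y": 0, "z": 0, "rx": 0, "ry": 0, "rz": 0}]}}

```text
time_s: 36.6
ee_pos: [566.0, 322.5, 19.2]
ee_rot: [180.0, 0.0, -172.8]
force: [-1.7, -0.5, 4.9]
gripper_width: 37.6
gripper_force: 25.0
```

{"name": "move_arm", "arguments": {"plan": [{"x": 0, "y": 0, "z": 0, "rx": 0, "ry": 0, "rz": 0}, {"x": 0, "y": 0, "z": 0, "rx": 0, "ry": 0, "rz": 0}, {"x": 0, "y": 0, "z": 0, "rx": 0, "ry": 0, "rz": 0}, {"x": 0, "y": 0, "z": 0, "rx": 0, "ry": 0, "rz": 0}, {"x": 0, "y": 0, "z": -15, "rx": 0, "ry": 0, "rz": 0}, {"x": 0, "y": 0, "z": -40, "rx": 0, "ry": 0, "rz": 0}, {"x": 0, "y": 0, "z": -45, "rx": 0, "ry": 0, "rz": 0}, {"x": 0, "y": 0, "z": -45, "rx": 0, "ry": 0, "rz": 0}], "grip": 0.72}}

```text
time_s: 37.4
ee_pos: [565.6, 322.4, 165.8]
ee_rot: [180.0, 0.0, -172.8]
force: [1.3, 0.9, -0.3]
gripper_width: 65.3
gripper_force: 0.0
```

{"name": "move_arm", "arguments": {"plan": [{"x": 30, "y": 0, "z": -30, "rx": 0, "ry": 0, "rz": 0}, {"x": 40, "y": 0, "z": -10, "rx": 0, "ry": 0, "rz": 0}, {"x": 40, "y": 0, "z": 0, "rx": 0, "ry": 0, "rz": 0}, {"x": 40, "y": 0, "z": 0, "rx": 0, "ry": 0, "rz": 0}, {"x": 40, "y": 0, "z": 0, "rx": 0, "ry": 0, "rz": 0}, {"x": 0, "y": 0, "z": 0, "rx": 0, "ry": 0, "rz": 0}, {"x": 0, "y": 0, "z": 0, "rx": 0, "ry": 0, "rz": 0}]}}

```text
time_s: 38.1
ee_pos: [377.4, 298.9, 204.7]
ee_rot: [179.9, 0.2, -172.7]
force: [-0.0, 0.3, -0.6]
gripper_width: 65.6
gripper_force: 0.0
```

```bash
python3 m.py; python3 -c "
from h import *
f=grab_frame('top');cv2.imwrite('pics/top9.png',f['img'][:,:,::-1])"
```

```text
peg_a 0.57 [236. 140.  36.  12.] 306 rect [614.4  23.   73.2  23.3  78.8] z med 16.7 mean [612.1  22.7]
peg_a 0.56 [243. 111.  36.  14.] 322 rect [682.9   6.8  73.4  25.4  77.7] z med 16.6 mean [679.1   9.3]
cup_a 0.84 [388. 154.  32.  28.] 202 rect [ 582.5 -288.6   52.5   51.   -47.9] z med 46.4 mean [ 583.  -288.8]
brush 0.65 [ 86. 158.  20.  47.] 311 rect [566.7 323.1  94.6  38.6   7.3] z med 43.8 mean [564.1 318.1]
brush 0.59 [388. 157.  31.  30.] 183 rect [ 583.3 -287.3   50.8   50.5  -19.2] z med 35.8 mean [ 584.  -289.9]
peg_tray 0.79 [240. 127.  67.  86.] 659 rect [647.4  15.6 151.3 110.1 -13.8] z med 29.4 mean [647.2  14.9]
cup_dish 0.68 [400. 163.  81.  80.] 618 rect [ 574.7 -322.4  168.3  166.4    3.1] z med 15.2 mean [ 576.7 -322.1]
rack 0.86 [ 94. 159.  48.  70.] 1780 rect [566.5 323.2 150.   92.1   6.7] z med 12.2 mean [561.5 316.3]
rack 0.61 [240. 128.  64.  88.] 1093 rect [645.3  15.6 147.2 109.  -13.7] z med 7.4 mean [651.9  17.2]
soap_box 0.98 [174. 149.  25.  30.] 587 rect [594.6 152.   62.9  40.3   6.4] z med 26.3 mean [593.3 151.4]
tin 0.62 [321. 156.  26.  28.] 563 rect [ 588.2 -155.5   54.6   51.6  -35.9] z med 36.0 mean [ 587.1 -155.2]
table z [ 2.39551723e+02 -1.60049918e+01  2.19393523e-01]
```

View pics/top9.png

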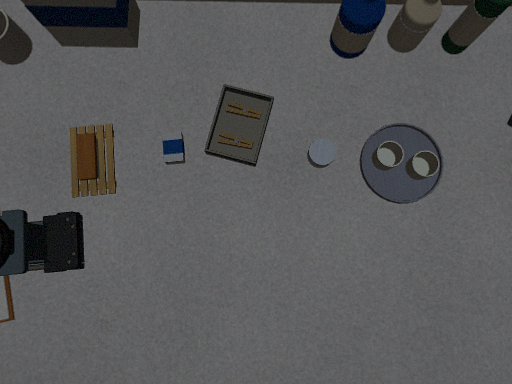

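The final top view shows the brush centred on the rack (87,157, shifted by perspective), both pegs flat in the tray (243,111) and (236,140), and both cups upright in the dish (388,154) and (424,164). The soap carton and tin have not moved, and the gripper is clear.

```bash
python3 -c "
from workcell import *
print(job_done())"
```

```text
the job is handed in; nothing more can be done
None
```

Job handed in at about 39 s: both pegs lie flat in the tray, both cups stand upright side by side in the dish, the brush sits bristles down in the middle of the rack along its slats, and the soap carton and button tin have not moved.

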